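# Size a dowel in the brass ring gauge

### The arm

A 7-joint arm with a two-finger parallel gripper is mounted at the origin on the work surface. World frame = base frame: x ahead of the robot, y to its left, z up, the work surface at z = 0. Lengths are in m, angles in rad, forces in N, time in s.
With the tool pointing down it reaches from about 0.425 to 0.875 m from the base axis. Payload 4.7 kg.
Tool frame: the origin (TCP) lies midway between the tips of the shut fingers; the grasp point (between the pads) lies 19 mm behind it; z points along the fingers, y is the line along which they close (so a half turn about z gives the same grasp; the last joint's range is limited). The gripper opens to 87 mm and grips with 3 to 60 N. Pads are 19 mm wide; open, the fingers measure 117 mm over their backs; the gripper's body (75 mm by 190 mm) begins 51 mm behind the grasp point.
Start: joints at [-1.092, 0.321, -0.07, 1.45, 0.023, 1.371, -0.057], TCP at [0.291, 0.581, 0.223] pointing down, gripper open.
Joint ranges: [-2.86, 2.86], [-0.3, 2.09], [-1.38, 1.24], [0.06, 2.45], [-1.56, 4.7], [0.09, 2.05], [-2.69, 2.69]. Speed limits (rad/s): [2.57, 2.57, 3.14, 3.14, 3.14, 3.14, 3.14].

### API

Orientations are given as a 3x3 rotation matrix whose columns are the frame's x, y, z axes.
In Python, from workcell import * gives the robot as it stands.
- The arm moves only by the tool play_rows, never from a script. Its argument "commands" is a list that holds one entry, the list of rows, each a list of 6 numbers: the shift along the tool's x, y, z in mm, then the turn, a rotation vector about the tool's x, y, z in rad. In form: [[[x, y, z, wx, wy, wz], ...]]. A call has 1 to 10 rows; each row shifts and turns the commanded pose from where the row before left it, along the tool's axes as they then stand; what a row does not reach is not made up. A row lasts 1/10 s, in which the tool goes at most 50 mm and 8.59 degrees, less where a joint would pass 70% of its speed; a pose out of reach is approached as far as the arm can. A call with a gripper value outside its range is refused whole. "hand" is the opening, from 0 (shut) to 1 (fully open), set as the call begins (left out, the last holds). The fingers move at their own pace and stop on an object; the grip force is fixed at half the most. Time passes only in rows, so rows that do not move let the fingers close. It gives the time, the measured TCP pose, the force, the opening and the grip force at its end, in the units of the state.
- observe(): the state, without advancing time (a new reading comes with each control period).
- snapshot(name): name is "side" or "top"; returns the picture (420x560x3 uint8, red, green, blue); there is no depth.
- camera_params(name): a dict with "K" (3x3 intrinsics, pixels), "rvec" (rotation vector, rad) and "tvec" (3), from world to camera coordinates, as OpenCV has them. Camera axes: x right, y down, z forward; pixel columns grow to the right and rows downward; lengths in m; the calibration is good to about 2 mm. A picture is of the moment at which its call begins. camera_params takes no time and is no camera call.
- job_done(): hands the job in; it is judged then, once.
The state is a dict: "t": time; "joint_pos": joint angles; "qvel": joint speeds; "effort": joint torques, N m; "tool_pos": TCP position; "eef_rot": TCP orientation; "ft_force": force on the tool from outside, world axes, zero at the start; "moment": the same for the moment, N m; "gripper_width": finger opening in m; "grip_force": force on a finger pad.
Only numpy, scipy, OpenCV 4.12 (cv2) and the standard library are available. Lean on these libraries where they do the work, as an engineer would, in place of code of your own. Each camera call takes 0.05 s, during which the arm holds its last target. There are 200 camera calls.

### The job

Size the wooden dowel that stands on the green pad: starting at the widest ring of the brass gauge, put it upright down each ring in turn until its foot comes out below the brass, and draw it out again, until a ring stops it; press it squarely on the ring that stops it, until the loose brass bar is bedded and then with a steady, gentle push of about 10 N for a second. Then lower it, without dropping it, into the last ring that let it through and leave it standing there with its foot on the wooden base. Never knock or press it on the brass with more than 40 N, and leave the other dowel and everything else where they are.

Things in the scene. Friction and masses are not known exactly. Their poses are not given: they have to be found in the camera images.
- dowel_a_mid (a point): one of two look-alike plain wooden dowels standing upright, 130 mm tall, 28 to 36 mm thick (exact thickness unmarked and different for the two), 55 to 105 g, foot edge chamfered 1.5 mm. Either may be the one on the green pad. This point is its centre, half-way up; z runs along it, up
- dowel_a_foot (a point): centre of the same dowel's underside, 65 mm below its centre; z up along the dowel
- dowel_b_mid (a point): one of two look-alike plain wooden dowels standing upright, 130 mm tall, 28 to 36 mm thick (exact thickness unmarked and different for the two), 55 to 105 g, foot edge chamfered 1.5 mm. Either may be the one on the green pad. This point is its centre, half-way up; z runs along it, up
- dowel_b_foot (a point): centre of the same dowel's underside, 65 mm below its centre; z up along the dowel
- ring_1 (a point): ring 1 of the brass gauge (1 is the widest, 4 the narrowest), bore 36 mm: centre of its upper mouth, 49 to 69 mm above the bench. z is up along the bore. The brass is 12 mm thick with open space below it down to the wooden base. It moves with the brass bar. A dowel that fits has at least 1.4 mm of play across; one that does not lands flat and cannot enter
- ring_2 (a point): ring 2 of the brass gauge (1 is the widest, 4 the narrowest), bore 31 mm: centre of its upper mouth, 49 to 69 mm above the bench. z is up along the bore. The brass is 12 mm thick with open space below it down to the wooden base. It moves with the brass bar. A dowel that fits has at least 1.4 mm of play across; one that does not lands flat and cannot enter
- ring_3 (a point): ring 3 of the brass gauge (1 is the widest, 4 the narrowest), bore 26 mm: centre of its upper mouth, 49 to 69 mm above the bench. z is up along the bore. The brass is 12 mm thick with open space below it down to the wooden base. It moves with the brass bar. A dowel that fits has at least 1.4 mm of play across; one that does not lands flat and cannot enter
- ring_4 (a point): ring 4 of the brass gauge (1 is the widest, 4 the narrowest), bore 21 mm: centre of its upper mouth, 49 to 69 mm above the bench. z is up along the bore. The brass is 12 mm thick with open space below it down to the wooden base. It moves with the brass bar. A dowel that fits has at least 1.4 mm of play across; one that does not lands flat and cannot enter
- bar: level brass bar, 66 x 250 mm, 12 thick, the rings in one row 58 mm apart. Loose on four guide pins at its corners (up to 8 mm proud of it): a push of about 2 N slips it down through dead travel (0 to 14 mm, varies, unknown) until it beds hard on collars. It does not spring back; 12 N upward lifts it. Origin: centre of underside; y along the row to the widest ring
- base_top (a point): centre of the top of the gauge's fixed dark wooden base, 90 x 270 mm, under the bar, 12 to 18 mm above the bench; the dowel's foot ends on it, under its ring, some 30 to 55 mm below the ring's mouth, so the dowel must be gripped in its upper half
- pad_top (a point): centre of the top of the green pad, 90 mm square, 8 mm thick, fixed: the dowel to be sized stands on it
- board_top (a point): centre of the top of the blue-painted square, 90 mm, 8 mm thick, fixed: the other dowel stands on it and stays there
- plane: steel hand plane, 235 x 62 mm, 107 high, heavy; origin at the centre of its sole. To be left alone
- glue: white glue bottle with orange cap, 60 mm across, 170 high, standing; origin at the centre of its underside. To be left alone
- mallet: wooden mallet lying flat, about 240 mm long; origin on its axis. To be left alone
- chisel: hand tool with an orange handle lying flat, about 200 mm long; origin on its axis. To be left alone
- offcut: pale wood offcut, 90 x 45 mm, 22 high; origin at the centre of its underside. To be left alone
- sander: red sanding block, 110 x 55 mm, 30 high; origin at the centre of its underside. To be left alone
- pencils: aluminium can of pencils, 74 mm across, 165 high; origin at the centre of its underside. To be left alone
There are look-alikes about, which are no part of the job. Leave any black or pink look-alike of the part that bears dowel_a_mid alone.

How it is judged:
By the outcome, as a careful person would: the job done as asked, in the order asked, and still so for the second after the job is handed in, with the robot touching nothing.
It also fails if it takes over 72 s, if anything falls off the work surface, if the arm or the gripper's body presses on something with over 40 N, if the wrist force passes 120 N, or if a joint passes its speed limit or range.

## Working session

There is one attempt and no reset: what is moved stays moved. The work goes in short steps, Python scripts to look and compute and a tool call to move; the robot and the scene stay as the last step left them, time stands still between calls to the robot, and variables do not carry over. Pictures are saved under pics/ and viewed, at most 10 in all, crops included, and the job is handed in when it is done.

Besides the shell and the picture viewer there is one more tool, called after "Emit:" as name(argument=value, ...) on one line, values as JSON. play_rows: Moves the arm, as the interface text tells. Its arguments: {"type":"object","properties":{"commands":{"type":"array","items":{"type":"array","items":{"type":"array","items":{"type":"number"}}}},"hand":{"type":"number"}},"required":["commands"]}

```bash
mkdir -p pics; python3 - <<'E'
from workcell import *
import cv2,numpy as np
o=observe(); print({k:np.round(v,3).tolist() for k,v in o.items()})
for n in("side","top"):
    cv2.imwrite(f"pics/{n}0.png",cv2.resize(snapshot(n)[:,:,::-1],(784,588),interpolation=cv2.INTER_CUBIC)); p=camera_params(n); R=cv2.Rodrigues(np.array(p["rvec"]))[0]
    print(n,p["K"],R.round(3).tolist(),(-R.T@np.array(p["tvec"]).ravel()).round(3))
E
```

```text
{'t': 0.0, 'joint_pos': [-1.092, 0.322, -0.07, 1.452, 0.023, 1.371, -0.057], 'qvel': [-0.001, 0.002, 0.0, 0.001, -0.0, 0.001, -0.0], 'effort': [-0.001, -49.128, -0.404, -31.253, -0.064, 0.044, 0.0], 'tool_pos': [0.291, 0.581, 0.221], 'eef_rot': [[-0.894, 0.448, -0.001], [0.448, 0.894, -0.002], [-0.0, -0.002, -1.0]], 'ft_force': [0.086, 0.215, 1.033], 'moment': [0.034, 0.061, -0.024], 'grip_force': 0.0, 'gripper_width': 0.087}
side [[384.60418953   0.         273.650546  ]
 [  0.         384.60418953 213.82095756]
 [  0.           0.           1.        ]] [[0.989, -0.15, 0.013], [-0.096, -0.697, -0.711], [0.115, 0.701, -0.703]] [ 0.436 -0.697  0.771]
top [[469.23917982   0.         278.33607262]
 [  0.         469.23917982 197.28177427]
 [  0.           0.           1.        ]] [[0.026, -1.0, -0.012], [-0.984, -0.024, -0.174], [0.174, 0.017, -0.985]] [ 0.337 -0.007  1.23 ]
```

View pics/side0.png

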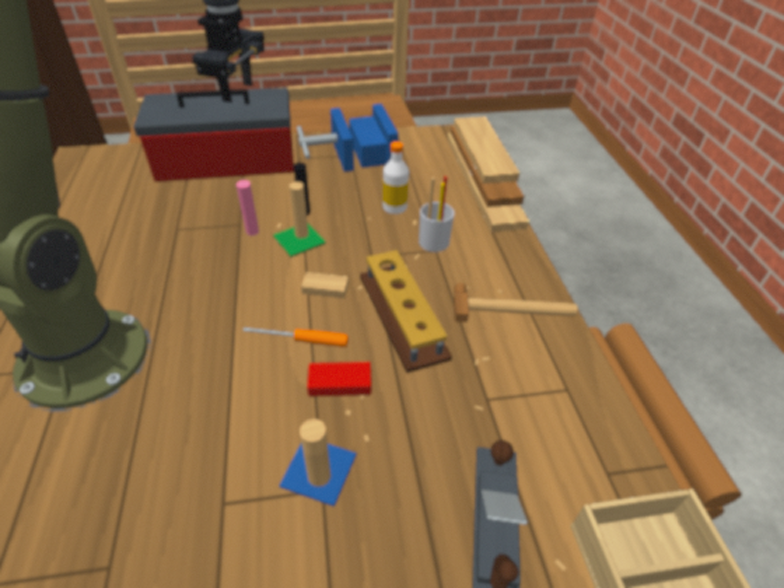

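View pics/top0.png

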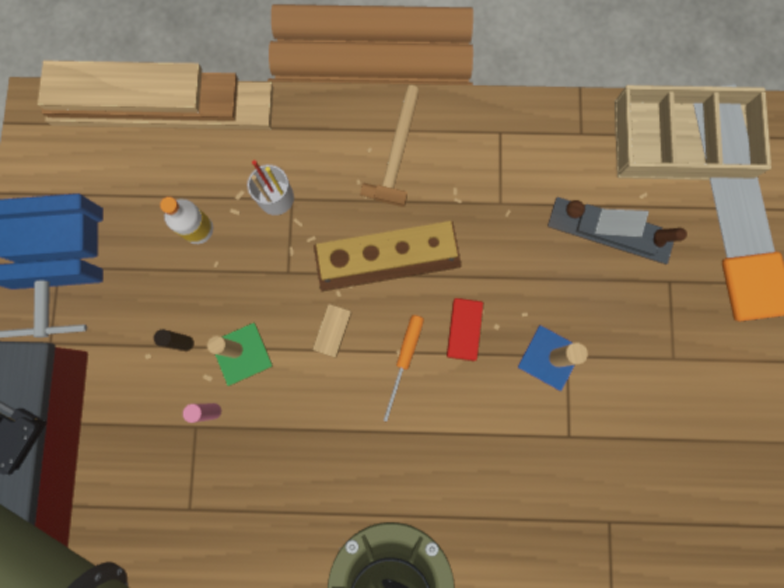

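```bash
cat > h.py <<'E'
from workcell import *
import cv2,numpy as np
def cam(n):
    p=camera_params(n); return p["K"],cv2.Rodrigues(np.array(p["rvec"]))[0],np.array(p["tvec"]).ravel()
def ray(n,uv):
    K,R,t=cam(n); d=R.T@np.linalg.inv(K)@np.array([uv[0],uv[1],1.]); return -R.T@t,d
def onz(n,uv,z):
    c,d=ray(n,uv); return c+d*(z-c[2])/d[2]
def tri(us,ut):
    P=[];
    for n in("side","top"):
        K,R,t=cam(n); P.append(K@np.c_[R,t])
    X=cv2.triangulatePoints(P[0],P[1],np.array(us,float),np.array(ut,float)).ravel(); return X[:3]/X[3]
def proj(n,X):
    K,R,t=cam(n); x=K@(R@np.array(X)+t); return x[:2]/x[2]
E
python3 - <<'E'
from h import *
a=snapshot("side");b=snapshot("top")
ca=a[170:270,250:340];cb=b[145:215,215:335]
A=cv2.resize(ca[:,:,::-1],None,fx=4,fy=4,interpolation=cv2.INTER_CUBIC)
B=cv2.resize(cb[:,:,::-1],None,fx=3.4,fy=3.4,interpolation=cv2.INTER_CUBIC)
C=np.zeros((600,800,3),np.uint8);C[:A.shape[0],:A.shape[1]]=A;C[:B.shape[0],370:370+B.shape[1]]=B
D=cv2.resize(a[115:190,190:240][:,:,::-1],None,fx=4,fy=4,interpolation=cv2.INTER_CUBIC);C[300:600,370:570]=D
D=cv2.resize(b[225:280,140:200][:,:,::-1],None,fx=3.5,fy=3.5,interpolation=cv2.INTER_CUBIC);C[300:300+D.shape[0],580:580+D.shape[1]]=D
cv2.imwrite("pics/crop.png",C)
for n,im in(("side",a),("top",b)):
    h=cv2.cvtColor(im,cv2.COLOR_RGB2HSV)
    for nm,lo,hi in(("brass",(21,120,100),(30,255,255)),("green",(50,100,50),(75,255,255)),("blue",(105,120,60),(120,255,255))):
        m=cv2.inRange(h,lo,hi)
        cs,hr=cv2.findContours(m,cv2.RETR_CCOMP,cv2.CHAIN_APPROX_NONE)
        for c,q in zip(cs,hr[0]):
            if cv2.contourArea(c)>15 :
                (x,y),s,_=cv2.minAreaRect(c);M=cv2.moments(c)
                print(n,nm,"hole" if q[3]>=0 else "out",cv2.contourArea(c),np.round([M['m10']/M['m00'],M['m01']/M['m00'],x,y,*s],1), np.round(cv2.boxPoints(cv2.minAreaRect(c))).tolist() if q[3]<0 else "")
E
```

```text
side brass out 1491.5 [289.5 213.8 289.8 212.9  75.3  24.5] [[261.0, 185.0], [283.0, 174.0], [318.0, 240.0], [297.0, 252.0]]
side brass hole 55.0 [300.8 233.2 300.5 233.    9.    8. ] 
side brass hole 79.0 [291.7 217.8 292.  217.5  12.    9. ] 
side brass hole 85.5 [283.6 203.6 283.6 203.7   9.5  12.4] 
side brass hole 102.5 [276.  189.7 275.8 189.2  12.7  12. ] 
side brass out 31.5 [314.5 141.6 314.5 143.5   2.4  25.1] [[312.0, 156.0], [314.0, 131.0], [317.0, 131.0], [315.0, 156.0]]
side brass out 213.5 [281.5 138.8 281.5 138.5  15.   17. ] [[273.0, 131.0], [290.0, 131.0], [290.0, 146.0], [273.0, 146.0]]
side green out 360.5 [212.7 171.8 213.4 170.3  18.8  31.4] [[195.0, 167.0], [225.0, 156.0], [231.0, 173.0], [202.0, 185.0]]
side blue out 863.0 [228.1 339.6 226.9 335.3  40.9  40.9] [[200.0, 347.0], [215.0, 309.0], [253.0, 324.0], [238.0, 362.0]]
side blue out 1243.0 [259.9  98.  260.5  96.2  43.4  43.4] [[236.0, 78.0], [278.0, 71.0], [286.0, 114.0], [243.0, 121.0]]
top brass out 2262.0 [275.3 178.4 275.7 178.4  25.   97. ] [[226.0, 174.0], [321.0, 158.0], [326.0, 183.0], [230.0, 19
[... 151 characters left out ...]
.9 176.5 286.5 176.5  13.   11. ] 
top brass hole 78.0 [309.  172.6 309.  172.5  10.6   9.2] 
top brass out 94.5 [140.4 167.  139.3 167.2   9.8  18.1] [[129.0, 168.0], [144.0, 158.0], [150.0, 166.0], [134.0, 176.0]]
top brass out 21.5 [194.  125.9 195.4 128.6  20.2   2.4] [[189.0, 120.0], [192.0, 119.0], [201.0, 137.0], [199.0, 138.0]]
top green out 847.0 [174.7 253.8 171.8 252.6  34.   34.8] [[149.0, 244.0], [181.0, 230.0], [194.0, 261.0], [162.0, 275.0]]
top blue out 775.5 [388.8 255.7 392.8 255.3  34.7  33.3] [[370.0, 262.0], [385.0, 232.0], [416.0, 249.0], [400.0, 278.0]]
top blue out 3641.0 [ 30.5 171.5  35.  172.   66.   70. ] [[-0.0, 139.0], [70.0, 139.0], [70.0, 205.0], [0.0, 205.0]]
```

View pics/crop.png

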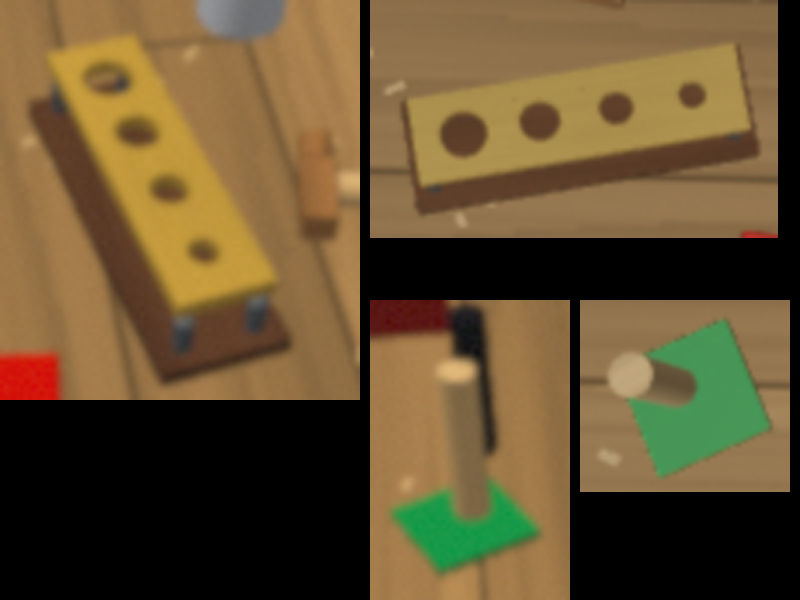

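```bash
python3 - <<'E'
from h import *
p=lambda s,x:print(s,np.round(x,4))
p("dowel top tri",tri((211.75,132.5),(154.3,246.4)))
p("side z138",onz("side",(211.75,132.5),.138));p("top z138",onz("top",(154.3,246.4),.138))
p("pad",onz("top",(171.8,252.6),.008))
for s,t in(((276,189.7),(242,184.1)),((283.6,203.6),(264.5,180.3)),((291.7,217.8),(286.9,176.5)),((300.8,233.2),(309,172.6))):
    p("ring tri",tri(s,t)); print([onz("top",t,z).round(4).tolist() for z in(.05,.06,.07)],onz("side",s,.06).round(4))
S=[[261,185],[283,174],[318,240],[297,252]];T=[[230,199],[226,174],[321,158],[326,183]]
for s,t in zip(S,T): p("corner",tri(s,t))
c,d=ray("top",(154.3,246.4))
# dia of dowel cap in top: 
h=cv2.cvtColor(snapshot("top"),cv2.COLOR_RGB2HSV); print(h[246,145:166].tolist())
K,R,t=cam("top"); print("px/mm",469.2/(R@[.42,.26,.138]+t)[2]/1000)
E
```

```text
dowel top tri [0.4073 0.2977 0.1377]
side z138 [0.4087 0.2976 0.138 ]
top z138 [0.4064 0.2975 0.138 ]
pad [0.3998 0.2869 0.008 ]
ring tri [0.5743 0.1066 0.0595]
[[0.5771, 0.1075, 0.05], [0.575, 0.1066, 0.06], [0.573, 0.1056, 0.07]] [0.5729 0.1057 0.06  ]
ring tri [0.5861 0.0497 0.0573]
[[0.5884, 0.05, 0.05], [0.5863, 0.0495, 0.06], [0.5842, 0.0491, 0.07]] [0.5845 0.0466 0.06  ]
ring tri [ 0.5975 -0.0073  0.0579]
[[0.5998, -0.0073, 0.05], [0.5975, -0.0073, 0.06], [0.5953, -0.0073, 0.07]] [ 0.5963 -0.0095  0.06  ]
ring tri [ 0.6097 -0.0636  0.0573]
[[0.6114, -0.064, 0.05], [0.6091, -0.0635, 0.06], [0.6067, -0.063, 0.07]] [ 0.609 -0.066  0.06 ]
corner [0.5355 0.1358 0.0565]
corner [0.597  0.1458 0.0811]
corner [ 0.6476 -0.0937  0.0597]
corner [ 0.5892 -0.1088  0.0401]
[[17, 118, 143], [17, 117, 144], [17, 112, 153], [18, 97, 177], [19, 92, 189], [19, 91, 191], [19, 90, 192], [19, 91, 193], [19, 90, 192], [19, 90, 192], [19, 91, 191], [19, 91, 191], [19, 90, 192], [19, 90, 192], [19, 93, 187], [18, 97, 160], [18, 107, 105], [18, 109, 94], [19, 107, 95], [18, 110, 95], [18, 109, 96]]
px/mm 0.42880261500780636
```

Emit:
play_rows(commands=[[[-33, -29, 0, 0, 0, 0], [-33, -29, 0, 0, 0, 0], [-33, -29, 0, 0, 0, 0], [-33, -29, 0, 0, 0, 0], [-33, -29, 0, 0, 0, 0], [-33, -28, 0, 0, 0, 0], [-33, -28, 0, 0, 0, 0], [0, 0, 0, 0, 0, 0], [0, 0, 0, 0, 0, 0]]], hand=0.65)

```text
t: 1.15
tool_pos: [0.4082, 0.297, 0.2228]
eef_rot: [[-0.893, 0.451, 0.0], [0.451, 0.893, 0.001], [0.0, 0.001, -1.0]]
ft_force: [0.8, 0.2, -0.8]
gripper_width: 0.0569
grip_force: 0.0
```

```bash
python3 - <<'E'
from h import *
for n in("side","top"): cv2.imwrite(f"pics/{n}1.png",snapshot(n)[:,:,::-1])
a=cv2.imread("pics/side1.png");b=cv2.imread("pics/top1.png")
C=np.hstack([cv2.resize(a[80:200,160:260],(400,480)),cv2.resize(b[180:300,100:200],(400,480))]);cv2.imwrite("pics/c1.png",C)
print(observe()["tool_pos"],observe()["eef_rot"])
E
```

```text
[0.40713991 0.29897596 0.22260078] [[-8.94624194e-01  4.46819327e-01 -2.00432868e-04]
 [ 4.46819136e-01  8.94624093e-01  6.26765523e-04]
 [ 4.59363022e-04  4.71162360e-04 -9.99999783e-01]]
```

View pics/c1.png

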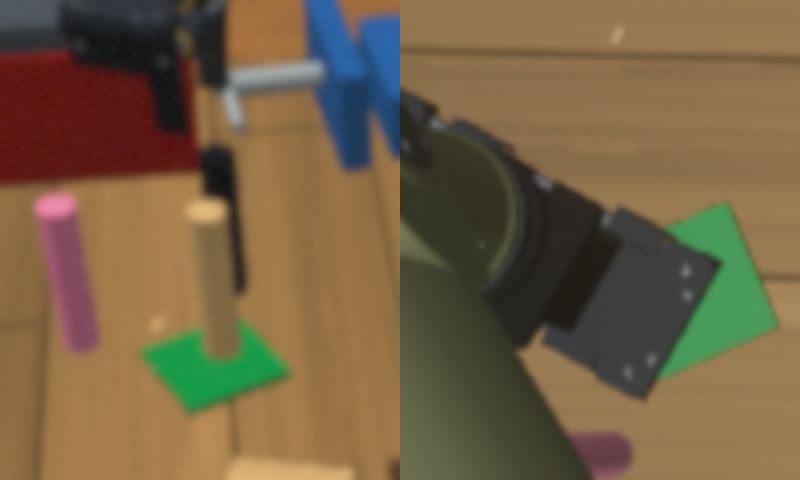

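Emit:
play_rows(commands=[[[0, 0, 35, 0, 0, 0], [0, 0, 35, 0, 0, 0], [0, 0, 30, 0, 0, 0], [0, 0, 18, 0, 0, 0], [0, 0, 9, 0, 0, 0], [0, 0, 0, 0, 0, 0]]])

```text
t: 1.85
tool_pos: [0.4066, 0.2984, 0.0945]
eef_rot: [[-0.895, 0.446, -0.002], [0.446, 0.895, -0.001], [0.001, -0.002, -1.0]]
ft_force: [-0.2, -0.1, 0.9]
gripper_width: 0.0563
grip_force: 0.0
```

Emit:
play_rows(commands=[[[0, 0, 0, 0, 0, 0], [0, 0, 0, 0, 0, 0], [0, 0, 0, 0, 0, 0], [0, 0, 0, 0, 0, 0], [0, 0, 0, 0, 0, 0], [0, 0, 0, 0, 0, 0], [0, 0, 0, 0, 0, 0]]], hand=0)

```text
t: 2.55
tool_pos: [0.4081, 0.298, 0.0961]
eef_rot: [[-0.894, 0.448, 0.001], [0.448, 0.894, 0.001], [-0.0, 0.001, -1.0]]
ft_force: [-0.5, -0.9, 3.2]
gripper_width: 0.0286
grip_force: 29.9
```

```bash
python3 - <<'E'
from h import *
for i in range(3):
  o=observe();print(o["t"],o["tool_pos"].round(4),o["ft_force"].round(1),o["gripper_width"],o["grip_force"]); snapshot("top")
E
```

```text
2.55 [0.4081 0.298  0.0961] [-0.5 -0.9  3.2] 0.028623004482938405 29.94232299970463
2.6 [0.4081 0.2981 0.0961] [ 0.1 -0.1  4.1] 0.02905351479555336 29.942684158449993
2.65 [0.4081 0.298  0.0961] [-1.  -0.   4.8] 0.028909035820557084 29.94292547693476
```

Emit:
play_rows(commands=[[[0, 0, -15, 0, 0, 0], [0, 0, -30, 0, 0, 0], [0, 0, -30, 0, 0, 0], [-35, -14, 0, 0, 0, 0], [-40, -16, 0, 0, 0, 0], [-40, -17, 0, 0, 0, 0], [-40, -17, 0, 0, 0, 0], [-40, -17, 0, 0, 0, 0], [-40, -16, 0, 0, 0, 0], [0, 0, 0, 0, 0, 0]]])

```text
t: 3.7
tool_pos: [0.5772, 0.098, 0.1697]
eef_rot: [[-0.889, 0.457, 0.001], [0.457, 0.889, -0.005], [-0.003, -0.004, -1.0]]
ft_force: [-0.0, 0.5, -0.8]
gripper_width: 0.0289
grip_force: 29.9
```

Emit:
play_rows(commands=[[[0, 0, 0, 0, 0, 0], [0, 0, 0, 0, 0, 0]]])

```text
t: 3.9
tool_pos: [0.5733, 0.1071, 0.1697]
eef_rot: [[-0.895, 0.447, -0.002], [0.447, 0.895, 0.001], [0.002, -0.0, -1.0]]
ft_force: [0.9, -0.1, -1.9]
gripper_width: 0.0287
grip_force: 29.9
```

```bash
cat > look.py <<'E'
import sys
from h import *
i,u,v=sys.argv[1],*map(int,sys.argv[2:4])
a=snapshot("side");b=snapshot("top");cv2.imwrite(f"pics/side{i}.png",a[:,:,::-1]);cv2.imwrite(f"pics/top{i}.png",b[:,:,::-1])
C=cv2.resize(a[v-50:v+50,u-65:u+65][:,:,::-1],None,fx=6,fy=6,interpolation=cv2.INTER_CUBIC);cv2.imwrite(f"pics/c{i}.png",C)
o=observe();print(o["t"],o["tool_pos"].round(4),o["ft_force"].round(1),o["moment"].round(2),o["gripper_width"].round(4),o["eef_rot"].round(3).tolist())
X=o["tool_pos"]-[0,0,.088];print("foot side px",proj("side",X),"ring px",proj("side",[X[0],X[1],.0585]))
E
python3 look.py 2 276 175
```

```text
Traceback (most recent call last):
  File "look.py", line 6, in <module>
    o=observe();print(o["t"],o["tool_pos"].round(4),o["ft_force"].round(1),o["moment"].round(2),o["gripper_width"].round(4),o["eef_rot"].round(3).tolist())
                                                                                                ^^^^^^^^^^^^^^^^^^^^^^^^
AttributeError: 'float' object has no attribute 'round'
```

View pics/c2.png

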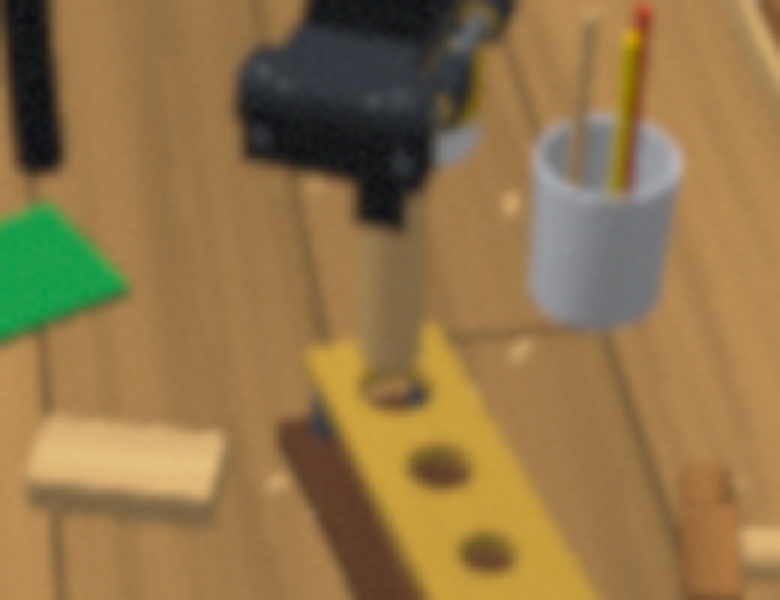

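Emit:
play_rows(commands=[[[-1, 0, 12, 0, 0, 0], [0, 0, 6, 0, 0, 0], [0, 0, 4, 0, 0, 0], [0, 0, 3, 0, 0, 0], [0, 0, 3, 0, 0, 0], [0, 0, 3, 0, 0, 0], [0, 0, 0, 0, 0, 0]]])

```text
t: 4.7
tool_pos: [0.5751, 0.1053, 0.1392]
eef_rot: [[-0.894, 0.448, -0.001], [0.448, 0.894, -0.0], [0.0, -0.0, -1.0]]
ft_force: [-0.6, -0.8, -1.5]
gripper_width: 0.0287
grip_force: 29.9
```

```bash
sed -i 's/o\["gripper_width"\].round(4)/o["gripper_width"]/' look.py; python3 look.py 3 276 175
```

```text
4.8 [0.5754 0.1053 0.1397] [ 0.1  0.5 -1. ] [-0.    0.   -0.02] 0.029145421448187103 [[-0.894, 0.448, 0.0], [0.448, 0.894, 0.0], [-0.0, 0.0, -1.0]]
foot side px [276.84977063 191.93534235] ring px [276.8948737  190.11355214]
```

Emit:
play_rows(commands=[[[0, 0, 5, 0, 0, 0], [0, 0, 6, 0, 0, 0], [0, 0, 5, 0, 0, 0], [0, 0, 0, 0, 0, 0], [0, 0, 0, 0, 0, 0]]])

```text
t: 5.3
tool_pos: [0.5751, 0.1053, 0.1233]
eef_rot: [[-0.894, 0.448, -0.0], [0.448, 0.894, -0.0], [0.0, -0.0, -1.0]]
ft_force: [-0.1, 0.7, -0.3]
gripper_width: 0.0289
grip_force: 29.9
```

```bash
python3 look.py 4 276 175
```

```text
5.4 [0.5754 0.1054 0.1237] [ 0.  -0.9 -0.3] [-0.   -0.01 -0.02] 0.0288271286117412 [[-0.894, 0.448, 0.0], [0.448, 0.894, 0.0], [-0.0, 0.0, -1.0]]
foot side px [276.75494502 196.12593403] ring px [276.90426227 190.10009878]
```

View pics/c4.png

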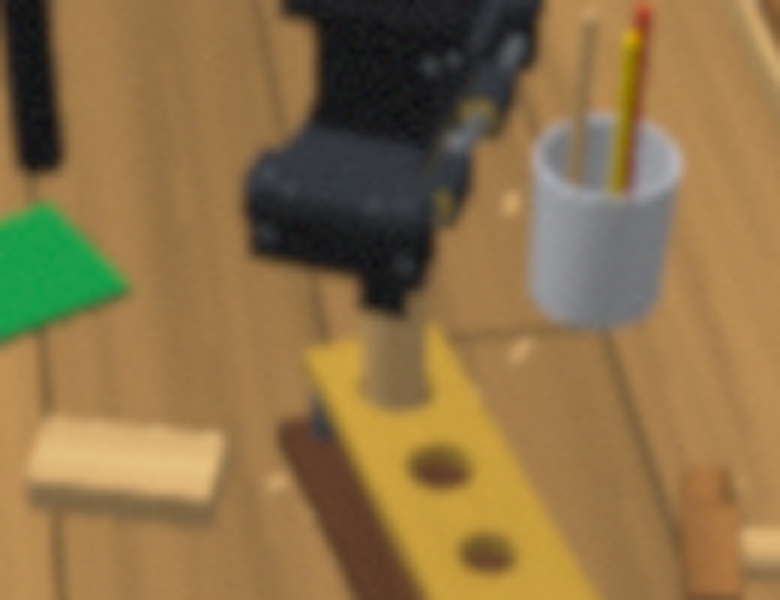

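Emit:
play_rows(commands=[[[0, 0, -10, 0, 0, 0], [0, 0, -12, 0, 0, 0], [0, 0, -13, 0, 0, 0], [0, 0, 0, 0, 0, 0], [-10, -13, 0, 0, 0, 0], [-15, -19, 0, 0, 0, 0], [-10, -13, 0, 0, 0, 0], [0, 0, 0, 0, 0, 0], [0, 0, 0, 0, 0, 0], [0, 0, 0, 0, 0, 0]]])

```text
t: 6.4
tool_pos: [0.5862, 0.0512, 0.1585]
eef_rot: [[-0.895, 0.447, -0.0], [0.447, 0.895, 0.001], [0.001, 0.001, -1.0]]
ft_force: [0.3, 1.2, -1.9]
gripper_width: 0.0289
grip_force: 29.9
```

```bash
python3 look.py 5 284 190
```

```text
6.5 [0.5862 0.051  0.1585] [ 1.2  0.5 -0.6] [0.   0.   0.03] 0.029043314373114797 [[-0.895, 0.446, -0.0], [0.446, 0.895, 0.001], [0.0, 0.0, -1.0]]
foot side px [284.07272853 199.57789806] ring px [283.93220496 202.83422285]
```

View pics/c5.png

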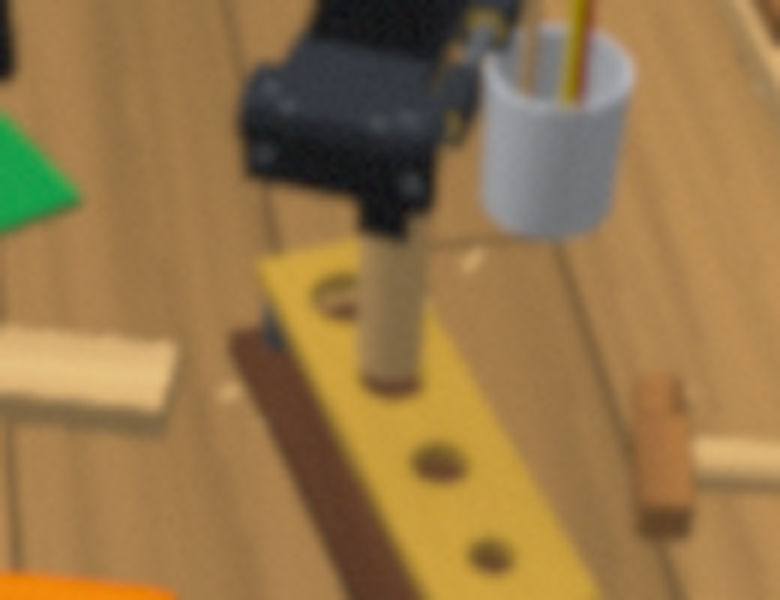

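Emit:
play_rows(commands=[[[-0.7, 0, 6, 0, 0, 0], [0, 0, 3, 0, 0, 0], [0, 0, 2, 0, 0, 0], [0, 0, 2, 0, 0, 0], [0, 0, 2, 0, 0, 0], [0, 0, 2, 0, 0, 0], [0, 0, 0, 0, 0, 0]]])

```text
t: 7.2
tool_pos: [0.5872, 0.0494, 0.1414]
eef_rot: [[-0.894, 0.448, 0.0], [0.448, 0.894, 0.0], [-0.0, 0.001, -1.0]]
ft_force: [1.7, 1.0, -1.8]
gripper_width: 0.0291
grip_force: 29.9
```

```bash
python3 look.py 6 284 190
```

```text
7.3 [0.5872 0.0494 0.1415] [ 1.4  1.1 -0.8] [ 0.41 -0.55 -0.01] 0.029095840439361868 [[-0.894, 0.448, 0.0], [0.448, 0.894, 0.0], [-0.0, 0.001, -1.0]]
foot side px [284.33490759 204.57361713] ring px [284.39499063 203.21901368]
```

Emit:
play_rows(commands=[[[-0.4, 0.7, 0, 0, 0, 0], [0, 0, 2, 0, 0, 0], [0, 0, 2, 0, 0, 0], [0, 0, 2, 0, 0, 0], [0, 0, 0, 0, 0, 0]]])

```text
t: 7.8
tool_pos: [0.5875, 0.0495, 0.1352]
eef_rot: [[-0.894, 0.448, -0.0], [0.448, 0.894, -0.0], [0.0, -0.0, -1.0]]
ft_force: [0.7, 1.0, -1.8]
gripper_width: 0.0287
grip_force: 29.9
```

```bash
python3 look.py 7 284 190
```

```text
7.9 [0.5875 0.0495 0.1354] [ 1.2  0.4 -1.9] [ 0.22 -0.21 -0.01] 0.02872632068205365 [[-0.894, 0.448, -0.0], [0.448, 0.894, -0.0], [0.0, -0.0, -1.0]]
foot side px [284.3969432  206.15507793] ring px [284.53003536 203.17683938]
```

View pics/c7.png

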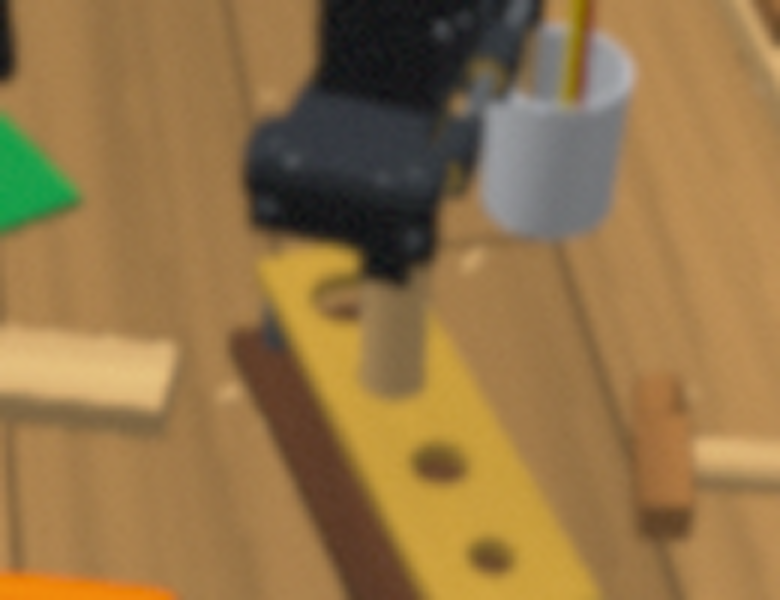

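Emit:
play_rows(commands=[[[-0.2, 0.4, 3, 0, 0, 0], [0, 0, 3, 0, 0, 0], [0, 0, 3, 0, 0, 0], [0, 0, 3, 0, 0, 0], [0, 0, 0, 0, 0, 0], [0, 0, 0, 0, 0, 0]]])

```text
t: 8.5
tool_pos: [0.588, 0.0498, 0.1235]
eef_rot: [[-0.894, 0.448, -0.0], [0.448, 0.894, -0.0], [0.0, -0.0, -1.0]]
ft_force: [1.3, 0.2, -1.2]
gripper_width: 0.0289
grip_force: 29.9
```

```bash
python3 look.py 8 284 190
```

```text
8.6 [0.5881 0.0498 0.1237] [ 0.  -0.7 -0.5] [0.04 0.02 0.  ] 0.028765866469140977 [[-0.894, 0.448, 0.0], [0.448, 0.894, 0.0], [-0.0, 0.0, -1.0]]
foot side px [284.43889257 209.14563043] ring px [284.71219332 203.09039496]
```

Emit:
play_rows(commands=[[[0, 0, -8, 0, 0, 0], [0, 0, -12, 0, 0, 0], [0, 0, -14, 0, 0, 0], [0, 0, 0, 0, 0, 0], [-10, -13, 0, 0, 0, 0], [-16, -20, 0, 0, 0, 0], [-10, -13, 0, 0, 0, 0], [0, 0, 0, 0, 0, 0], [0, 0, 0, 0, 0, 0]]])

```text
t: 9.5
tool_pos: [0.5995, -0.0068, 0.1577]
eef_rot: [[-0.894, 0.449, -0.0], [0.449, 0.894, 0.001], [0.0, 0.001, -1.0]]
ft_force: [-0.5, 0.3, -1.4]
gripper_width: 0.0288
grip_force: 29.9
```

```bash
python3 look.py 9 291 205
```

```text
9.6 [ 0.5995 -0.0055  0.1575] [-0.3 -0.2 -1.3] [ 0.03 -0.02 -0.  ] 0.02883913144917124 [[-0.895, 0.447, -0.0], [0.447, 0.895, 0.001], [0.001, 0.001, -1.0]]
foot side px [292.79615072 214.02140482] ring px [292.59493601 217.01502744]
```

Emit:
play_rows(commands=[[[0, 0, 4, 0, 0, 0], [0, 0, 3, 0, 0, 0], [0, 0, 2, 0, 0, 0], [0, 0, 1, 0, 0, 0], [0, 0, 1, 0, 0, 0], [0, 0, 1, 0, 0, 0], [0, 0, 0, 0, 0, 0]]])

```text
t: 10.3
tool_pos: [0.5997, -0.0071, 0.1456]
eef_rot: [[-0.894, 0.448, 0.0], [0.448, 0.894, 0.0], [0.0, 0.001, -1.0]]
ft_force: [-0.6, 0.9, 1.0]
gripper_width: 0.0287
grip_force: 29.9
```

Emit:
play_rows(commands=[[[0, 0, 1, 0, 0, 0], [0, 0, 1, 0, 0, 0]]])

```text
t: 10.5
tool_pos: [0.5998, -0.0075, 0.1436]
eef_rot: [[-0.894, 0.448, 0.0], [0.448, 0.894, 0.0], [-0.0, 0.0, -1.0]]
ft_force: [-0.1, 1.6, 0.9]
gripper_width: 0.0285
grip_force: 29.9
```

Emit:
play_rows(commands=[[[0, 0, 1, 0, 0, 0]]])

```text
t: 10.6
tool_pos: [0.5997, -0.0075, 0.1426]
eef_rot: [[-0.894, 0.448, 0.0], [0.448, 0.894, 0.0], [-0.0, 0.0, -1.0]]
ft_force: [0.1, 1.7, 1.3]
gripper_width: 0.0291
grip_force: 29.9
```

Emit:
play_rows(commands=[[[0, 0, 0.8, 0, 0, 0], [0, 0, 0.8, 0, 0, 0]]])

```text
t: 10.8
tool_pos: [0.5997, -0.0074, 0.1409]
eef_rot: [[-0.894, 0.448, 0.0], [0.448, 0.894, 0.0], [-0.0, 0.0, -1.0]]
ft_force: [0.2, 1.0, 1.4]
gripper_width: 0.0288
grip_force: 29.9
```

Emit:
play_rows(commands=[[[0, 0, 0.8, 0, 0, 0], [0, 0, 0.8, 0, 0, 0]]])

```text
t: 11.0
tool_pos: [0.5997, -0.0074, 0.1393]
eef_rot: [[-0.894, 0.448, 0.0], [0.448, 0.894, 0.0], [-0.0, 0.0, -1.0]]
ft_force: [0.0, 1.8, 1.4]
gripper_width: 0.0284
grip_force: 29.9
```

Emit:
play_rows(commands=[[[0, 0, 0.8, 0, 0, 0], [0, 0, 0.8, 0, 0, 0]]])

```text
t: 11.2
tool_pos: [0.5998, -0.0074, 0.1381]
eef_rot: [[-0.894, 0.448, 0.001], [0.448, 0.894, 0.0], [-0.0, 0.0, -1.0]]
ft_force: [-1.2, 1.0, 4.9]
gripper_width: 0.0289
grip_force: 29.9
```

Emit:
play_rows(commands=[[[0, 0, 0.8, 0, 0, 0], [0, 0, 0.8, 0, 0, 0]]])

```text
t: 11.4
tool_pos: [0.6002, -0.0075, 0.1379]
eef_rot: [[-0.894, 0.448, 0.001], [0.448, 0.894, 0.0], [-0.001, 0.001, -1.0]]
ft_force: [-3.0, 1.5, 11.9]
gripper_width: 0.0289
grip_force: 29.9
```

```bash
python3 look.py 10 291 205
```

```text
11.5 [ 0.6001 -0.0075  0.1379] [-1.9  1.   9. ] [ 0.36  0.59 -0.03] 0.02880844341274846 [[-0.894, 0.448, 0.001], [0.448, 0.894, 0.0], [-0.001, 0.001, -1.0]]
foot side px [292.82410433 219.81880797] ring px [292.98078385 217.52501236]
```

View pics/c10.png

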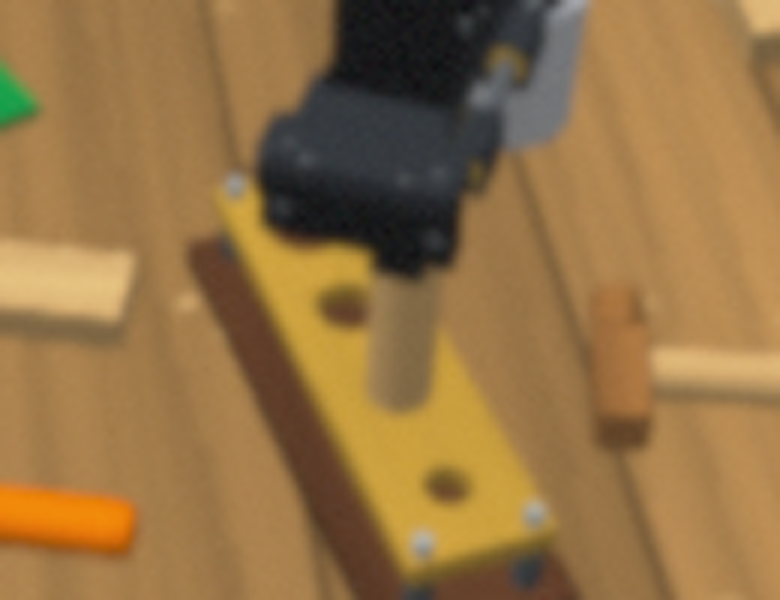

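Emit:
play_rows(commands=[[[0, 0, 0, 0, 0, 0], [0, 0, 0, 0, 0, 0]]])

```text
t: 11.7
tool_pos: [0.6001, -0.0075, 0.138]
eef_rot: [[-0.894, 0.448, 0.001], [0.448, 0.894, 0.0], [-0.001, 0.001, -1.0]]
ft_force: [-1.7, 1.2, 9.0]
gripper_width: 0.0285
grip_force: 29.9
```

```bash
python3 - <<'E'
from h import *
for i in range(6): o=observe();print(o["ft_force"].round(1),o["tool_pos"][2].round(4));snapshot("side")
E
```

```text
[-1.7  1.2  9. ] 0.138
[-2.7  1.5  9.5] 0.138
[-2.4  1.4  9.2] 0.138
[-1.9  1.7  9.6] 0.1379
[-2.1  1.5  9.7] 0.1379
[-1.1  1.1  9.9] 0.138
```

Emit:
play_rows(commands=[[[0, 0, 0, 0, 0, 0], [0, 0, 0, 0, 0, 0], [0, 0, 0, 0, 0, 0], [0, 0, 0, 0, 0, 0], [0, 0, 0, 0, 0, 0], [0, 0, 0, 0, 0, 0], [0, 0, 0, 0, 0, 0], [0, 0, 0, 0, 0, 0], [0, 0, 0, 0, 0, 0], [0, 0, 0, 0, 0, 0]]])

```text
t: 13.0
tool_pos: [0.6001, -0.0075, 0.1379]
eef_rot: [[-0.894, 0.448, 0.001], [0.448, 0.894, 0.0], [-0.001, 0.001, -1.0]]
ft_force: [-2.1, 1.8, 9.4]
gripper_width: 0.0287
grip_force: 29.9
```

Emit:
play_rows(commands=[[[0, 0, -4, 0, 0, 0], [0, 0, -10, 0, 0, 0], [0, 0, -4, 0, 0, 0], [0, 0, 0, 0, 0, 0], [10, 13, 0, 0, 0, 0], [16, 20, 0, 0, 0, 0], [10, 13, 0, 0, 0, 0], [0, 0, 0, 0, 0, 0], [0, 0, 0, 0, 0, 0], [0, 0, 0, 0, 0, 0]]])

```text
t: 14.0
tool_pos: [0.5882, 0.0479, 0.1541]
eef_rot: [[-0.893, 0.45, 0.0], [0.45, 0.893, -0.001], [-0.001, -0.001, -1.0]]
ft_force: [-1.0, -0.4, -1.2]
gripper_width: 0.029
grip_force: 29.9
```

```bash
python3 look.py 11 284 195
```

```text
14.1 [0.5882 0.0481 0.1542] [ 0.6 -0.3 -0.7] [-0.05  0.03  0.05] 0.028777924847211794 [[-0.893, 0.45, 0.0], [0.45, 0.893, -0.001], [-0.0, -0.001, -1.0]]
foot side px [284.96416929 201.42799599] ring px [284.86970242 203.50073761]
```

Emit:
play_rows(commands=[[[0, 0, 5, 0, 0, 0], [0, 0, 3, 0, 0, 0], [0, 0, 0, 0, 0, 0]]])

```text
t: 14.4
tool_pos: [0.5875, 0.0495, 0.1453]
eef_rot: [[-0.894, 0.449, -0.001], [0.449, 0.894, -0.0], [0.001, -0.001, -1.0]]
ft_force: [0.4, -0.3, -1.4]
gripper_width: 0.0288
grip_force: 29.9
```

Emit:
play_rows(commands=[[[-0.4, 0.5, 3, 0, 0, 0], [0, 0, 2, 0, 0, 0], [0, 0, 2, 0, 0, 0], [0, 0, 2, 0, 0, 0], [0, 0, 2, 0, 0, 0], [0, 0, 2, 0, 0, 0], [0, 0, 0, 0, 0, 0]]])

```text
t: 15.1
tool_pos: [0.5884, 0.0501, 0.1328]
eef_rot: [[-0.894, 0.448, -0.0], [0.448, 0.894, -0.0], [0.0, -0.0, -1.0]]
ft_force: [-0.6, 0.2, -1.7]
gripper_width: 0.0287
grip_force: 29.9
```

Emit:
play_rows(commands=[[[-0.1, 0, 4, 0, 0, 0], [0, 0, 5, 0, 0, 0], [0, 0, 5, 0, 0, 0], [0, 0, 5, 0, 0, 0], [0, 0, 3, 0, 0, 0], [0, 0, 1, 0, 0, 0], [0, 0, 1, 0, 0, 0], [0, 0, 1, 0, 0, 0], [0, 0, 0, 0, 0, 0]]])

```text
t: 16.0
tool_pos: [0.5888, 0.0501, 0.1082]
eef_rot: [[-0.894, 0.448, 0.0], [0.448, 0.894, 0.0], [-0.0, 0.0, -1.0]]
ft_force: [-0.4, -0.3, -1.2]
gripper_width: 0.0287
grip_force: 29.9
```

```bash
python3 look.py 12 284 195
```

```text
16.1 [0.5888 0.0501 0.1083] [-0.6 -0.7 -1.4] [-0.02 -0.02 -0.02] 0.028949660492433575 [[-0.894, 0.448, 0.0], [0.448, 0.894, 0.0], [-0.0, 0.0, -1.0]]
foot side px [284.50333964 213.01432272] ring px [284.96215671 202.98518713]
```

Foot about 20 mm; continue slowly until contact.

Emit:
play_rows(commands=[[[0, 0, 1, 0, 0, 0], [0, 0, 1, 0, 0, 0], [0, 0, 0.5, 0, 0, 0]]])

```text
t: 16.4
tool_pos: [0.5887, 0.0501, 0.1056]
eef_rot: [[-0.894, 0.448, 0.0], [0.448, 0.894, 0.0], [-0.0, 0.0, -1.0]]
ft_force: [0.1, -1.2, -0.7]
gripper_width: 0.0289
grip_force: 29.9
```

Emit:
play_rows(commands=[[[0, 0, 0.6, 0, 0, 0], [0, 0, 0.6, 0, 0, 0]]])

```text
t: 16.6
tool_pos: [0.5887, 0.0501, 0.1044]
eef_rot: [[-0.894, 0.448, 0.0], [0.448, 0.894, 0.0], [-0.0, 0.0, -1.0]]
ft_force: [-0.3, -0.6, -1.3]
gripper_width: 0.029
grip_force: 29.9
```

Emit:
play_rows(commands=[[[0, 0, 0.6, 0, 0, 0], [0, 0, 0.6, 0, 0, 0]]])

```text
t: 16.8
tool_pos: [0.5887, 0.0501, 0.1032]
eef_rot: [[-0.894, 0.448, 0.0], [0.448, 0.894, 0.0], [-0.0, 0.0, -1.0]]
ft_force: [-0.5, -0.2, -1.1]
gripper_width: 0.0287
grip_force: 29.9
```

Emit:
play_rows(commands=[[[0, 0, 0.6, 0, 0, 0], [0, 0, 0.6, 0, 0, 0]]])

```text
t: 17.0
tool_pos: [0.5887, 0.0501, 0.102]
eef_rot: [[-0.894, 0.448, 0.0], [0.448, 0.894, 0.0], [-0.0, 0.0, -1.0]]
ft_force: [0.0, -0.1, -1.2]
gripper_width: 0.0288
grip_force: 29.9
```

Emit:
play_rows(commands=[[[0, 0, 0.5, 0, 0, 0], [0, 0, 0.5, 0, 0, 0]]])

```text
t: 17.2
tool_pos: [0.5889, 0.0501, 0.1013]
eef_rot: [[-0.894, 0.448, 0.0], [0.448, 0.894, 0.0], [-0.0, 0.0, -1.0]]
ft_force: [-1.0, -0.3, 2.3]
gripper_width: 0.029
grip_force: 29.9
```

Emit:
play_rows(commands=[[[0, 0, 0, 0, 0, 0], [0, 0, 0, 0, 0, 0], [0, 0, 0, 0, 0, 0], [0, 0, 0, 0, 0, 0], [0, 0, 0, 0, 0, 0]]], hand=0.6)

```text
t: 17.7
tool_pos: [0.5887, 0.0501, 0.1011]
eef_rot: [[-0.894, 0.448, 0.0], [0.448, 0.894, 0.0], [-0.0, 0.0, -1.0]]
ft_force: [-0.2, -0.3, 0.1]
gripper_width: 0.0511
grip_force: 0.0
```

Emit:
play_rows(commands=[[[0, 0, -8, 0, 0, 0], [0, 0, -20, 0, 0, 0], [0, 0, -30, 0, 0, 0], [0, 0, -35, 0, 0, 0], [0, 0, -35, 0, 0, 0], [0, 0, -15, 0, 0, 0], [0, 0, 0, 0, 0, 0], [0, 0, 0, 0, 0, 0], [0, 0, 0, 0, 0, 0]]])

```text
t: 18.6
tool_pos: [0.5876, 0.05, 0.2419]
eef_rot: [[-0.894, 0.448, -0.003], [0.448, 0.894, -0.001], [0.003, -0.002, -1.0]]
ft_force: [0.8, -0.2, 0.1]
gripper_width: 0.0523
grip_force: 0.0
```

```bash
python3 look.py 13 284 195; python3 -c "
import cv2;cv2.imwrite('pics/f.png',cv2.resize(cv2.imread('pics/side13.png'),(784,588)))"
```

```text
18.7 [0.5878 0.05   0.2421] [0.3 0.  0.2] [-0.01 -0.02 -0.03] 0.05222351472384752 [[-0.894, 0.448, -0.003], [0.448, 0.894, -0.001], [0.002, -0.002, -1.0]]
foot side px [285.8250132  175.48894697] ring px [284.59035898 203.03390657]
```

View pics/f.png

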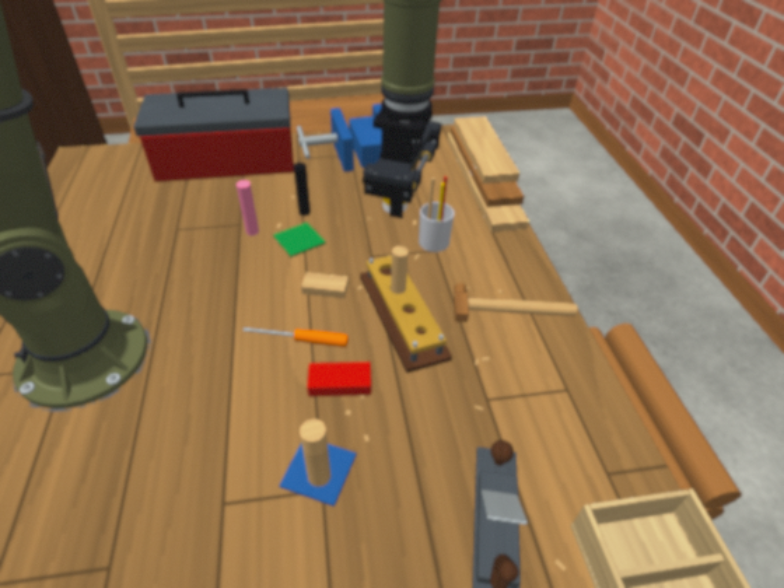

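The dowel stands upright in ring 2 at (400,270), the gripper is clear of it, and everything else is where it was.

```bash
python3 -c "
from workcell import *
print(job_done())"
```

```text
the job is handed in; nothing more can be done
None
```

The dowel went through rings 1 and 2 and was stopped by ring 3, where I bedded the bar and held about 10 N for over a second; it now stands in ring 2 with its foot on the base, and the job is handed in at about 19 s.

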